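# Lay the pocketed mould insert on the inspection felt

## Task

Using only pushes of the fingertips, tip the tall mould insert over towards the metal stop so that it lies flat on the felt with its recessed face up, then push it along the felt until its top edge lies flush against the stop. Never lift it off the felt, leave the lower, wider insert standing beside it, and do not disturb anything else on the bench.

Things in the scene. Friction and masses are not known exactly. Their poses are not given: they have to be found in the camera images.
- insert: tall aluminium plate 24 mm thick (own x), 80 wide (y), 120 tall (z), 0.4 to 0.65 kg, loose on the felt. Its -x face, looking away from the stop, has a 6 mm deep recess in a 14 mm wide flat rim; a push near the top along own +x tips it, recess up. Origin: underside centre as it stands; once lying, the middle of the end far from the stop, 12 mm above the felt; own z then points to the stop
- insert_head (a point): centre of the insert's 24 x 80 mm top end, 120 mm from the body origin along own +z; the end that must finish against the stop
- insert_toe (a point): middle of the insert's bottom edge on the stop side (own x +12 mm, z 0), the edge it pivots on; stays down on the felt
- spare: the lower, wider insert: bare aluminium plate 24 mm thick (own x), 110 mm wide (own y), 80 mm tall (own z), round boss 52 mm across on its -x face, standing loose on edge about 160 mm to one side of the tall one; must stay standing. Origin: centre of its underside
- board: fixed inspection board, 300 mm (own x) x 340 mm, grey felt on top, 16 mm above the bench. Origin at bench height, 165 mm from its open end, 135 mm from its stop end; own x points to the stop, z up. The inserts start about 100 mm on the -x side of the origin, +x faces to the stop within 4 degrees; once tipped, the tall one is some 35 to 85 mm short of the stop
- stop (a point): middle of the stop's face at felt height, 105 mm from the board origin along board +x; axes as the board's. The stop is an aluminium bar across the board's end, 320 mm long (board y), 20 mm thick, 18 mm above the felt; its face looks along board -x
- bob: small white felt polishing bob standing on the felt between the two inserts' lanes, 20 mm across, 28 mm tall with a 6 mm steel shank 22 mm up from it; leave alone. Origin: centre of its underside
- bob2: larger felt bob standing on the bench at the left, 28 mm across, 35 mm tall plus 22 mm shank; leave alone. Origin: centre of its underside
- bottle: white compound bottle at the right, 70 mm across, 190 mm tall; leave alone. Origin: centre of its underside
- wheel: white felt polishing wheel lying on the bench at the left, 120 mm across, 32 mm thick, wooden hub; leave alone. Origin: centre of its underside
- jar: small paste jar at the left, 60 mm across, 60 mm tall; leave alone. Origin: centre of its underside
- bar: brown bar of polishing compound at the right, 35 x 100 x 30 mm; leave alone. Origin: centre of its underside
There are look-alikes about, which are no part of the job. What is shaped like the spare but green is not meant.

How it is judged:
By the outcome, as a careful person would: the job done as asked, in the order asked, and still so for the second after the job is handed in, with the robot touching nothing.
It also fails if it takes over 40 s, if anything falls off the work surface, if the arm or the gripper's body presses on something with over 40 N, if the wrist force passes 120 N, or if a joint passes its speed limit or range.

## Robot

A 6-joint arm with a two-finger parallel gripper is mounted at the origin on the work surface. World frame = base frame: x ahead of the robot, y to its left, z up, the work surface at z = 0. Lengths are in m, angles in rad, forces in N, time in s.
With the tool pointing down it reaches from about 0.35 to 0.975 m from the base axis. Payload 4.9 kg.
Tool frame: the origin (TCP) lies midway between the tips of the shut fingers; the grasp point (between the pads) lies 19 mm behind it; z points along the fingers, y is the line along which they close (so a half turn about z gives the same grasp; the last joint's range is limited). The gripper opens to 85 mm and grips with 20 to 120 N. Pads are 22 mm wide; open, the fingers measure 114 mm over their backs; the gripper's body (76 mm by 85 mm) begins 54 mm behind the grasp point. The pads swing forward as they close: fully open they stand 13 mm farther back than shut.
Start: joints at [1.001, 0.053, 1.613, -0, 1.476, -0.119], TCP at [0.272, 0.563, 0.231] pointing down, gripper open.
Joint ranges: [-3.01, 3.01], [-1.01, 2.22], [0.06, 2.58], [-1.02, 4.17], [0.09, 2.62], [-3.14, 3.14]. Speed limits (rad/s): [2.57, 2.57, 3.14, 3.14, 3.14, 3.14].

## Interface

Orientations are given as a rotation vector (axis times angle).
In Python, from station import ctrl gives the robot as it stands.
- The arm moves only by the shell command python3 -m handwheel 'ROWS' [FORCE]. ROWS is JSON, a list of rows, each an object with "gripper": the gripper command: -1 is fully open, 1 is shut, values between are in proportion; "offset": the shift along the tool's x, y, z in mm, a list of three; "rotation": the turn, a rotation vector about the tool's x, y, z in rad, a list of three. A call has exactly 8 rows; each row is the pose to reach, as a shift and turn from the pose commanded when the call began, along the tool's axes at that moment; what a row does not reach only later rows make up. A row lasts 1/8 s, in which the tool goes at most 62.5 mm and 10.7 degrees, less where a joint would pass 70% of its speed; a pose out of reach is approached as far as the arm can. A call with a gripper value outside its range is refused whole. The fingers move at their own pace and stop on an object; FORCE is the grip in N (left out, the last holds). Time passes only in rows, so rows that repeat a pose let the fingers close, or fill a call up. It gives the time, the measured TCP pose, the force, the opening and the grip force at its end, in the units of the state.
- ctrl.get_obs(): the state, without advancing time (a new reading comes with each control period).
- ctrl.get_image(name): name is "side" or "top" or "wrist"; returns a dict with "image" (400x640x3 uint8, red, green, blue), "fovy" (degrees; the focal length in pixels is half the picture's height over the tangent of half this angle, whatever the lens; pixels are square), "cx", "cy" (the principal point, pixels), "xyz" and "attitude" of the camera in the world. Camera axes: x right, y up, looking along -z (the intrinsics and any distortion apply to the point x, -y, -z); pixel columns grow to the right and rows downward; lengths in m; the calibration is good to about 2 mm. A picture is of the moment at which its call begins. There is no depth.
- ctrl.finish_job(): hands the job in; it is judged then, once.
The state is a dict: "t": time; "q": joint angles; "dq": joint speeds; "effort": joint torques, N m; "tool_pos": TCP position; "tool_rot": TCP orientation; "contact_force": force on the tool from outside, world axes, zero at the start; "wrist_torque": the same for the moment, N m; "opening": finger opening in m; "grip_force": force on a finger pad.
Only numpy, scipy, OpenCV 4.12 (cv2) and the standard library are available. Lean on these libraries where they do the work, as an engineer would, in place of code of your own. Each camera call takes 0.05 s, during which the arm holds its last target. There are 200 camera calls.

## Working session

There is one attempt and no reset: what is moved stays moved. The work goes in short steps, Python scripts to look and compute and a shell command to move; the robot and the scene stay as the last step left them, time stands still between calls to the robot, and variables do not carry over. Pictures are saved under pics/ and viewed, at most 10 in all, crops included, and the job is handed in when it is done.

```bash
mkdir -p pics; ls; cat > h.py <<'E'
import numpy as np,cv2
from scipy.spatial.transform import Rotation as R
from station import ctrl
def cam(n):
    d=ctrl.get_image(n); return d
def rot(d):
    a=np.array(d["attitude"],float)
    return a if a.shape==(3,3) else (R.from_rotvec(a).as_matrix() if a.size==3 else R.from_quat(a).as_matrix())
E
python3 - <<'E'
from h import *
o=ctrl.get_obs();print({k:np.round(v,3) for k,v in o.items()})
for n in("top","side"):
    d=cam(n);print(n,{k:v for k,v in d.items() if k!="image"})
    cv2.imwrite(f"pics/{n}0.png",d["image"][:,:,::-1])
E
```

```text
pics
{'t': np.float64(0.0), 'q': array([ 1.001,  0.053,  1.614,  0.   ,  1.476, -0.119]), 'dq': array([ 0.001,  0.001, -0.001,  0.001, -0.   , -0.001]), 'effort': array([ 2.0000e-03, -3.9368e+01, -3.7018e+01,  0.0000e+00,  7.0000e-03,
        0.0000e+00]), 'tool_pos': array([0.272, 0.562, 0.23 ]), 'tool_rot': array([-7.020e-01, -3.061e+00,  3.000e-03]), 'contact_force': array([-0.376, -0.441, -0.307]), 'wrist_torque': array([ 0.041,  0.015, -0.017]), 'grip_force': np.float64(0.0), 'opening': np.float64(0.085)}
top {'fovy': 50.97642631433219, 'cx': 322.7194465679662, 'cy': 195.5954722991644, 'xyz': array([0.33971008, 0.00934297, 1.18803641]), 'attitude': array([ 0.13534476, -0.11709024, -1.58216525])}
side {'fovy': 47.636381105824924, 'cx': 321.4349887986778, 'cy': 201.4022582476511, 'xyz': array([0.24564336, 0.90737404, 0.83423316]), 'attitude': array([ 0.17383102, -1.26229393, -2.61084626])}
```

View pics/top0.png

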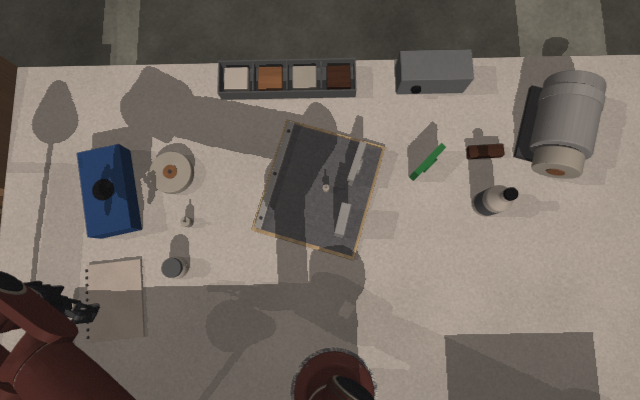

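View pics/side0.png

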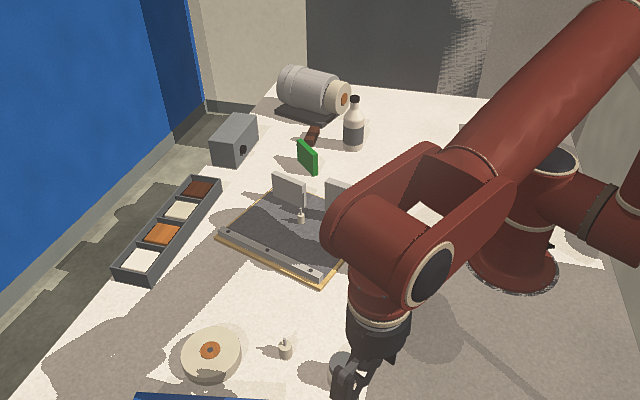

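The top view shows the board at (253–384, 121–258) with the stop on its left side. The tall insert is at about (343,219), the spare at (356,160) and the bob at (326,187). I'll zoom in with a crop and cast some rays.

```bash
cat >> h.py <<'E'
def ray(d,u,v):
    f=200/np.tan(np.radians(d["fovy"])/2)
    r=rot(d)@np.array([(u-d["cx"])/f,-(v-d["cy"])/f,-1.]); return np.array(d["xyz"]),r
def onz(d,u,v,z):
    c,r=ray(d,u,v); return c+r*(z-c[2])/r[2]
def proj(d,p):
    f=200/np.tan(np.radians(d["fovy"])/2)
    x=rot(d).T@(np.array(p)-d["xyz"]); return d["cx"]-f*x[0]/x[2], d["cy"]+f*x[1]/x[2]
E
python3 - <<'E'
from h import *
d=cam("top")
for u,v in [(288,121),(384,145),(356,258),(253,228)]: print(onz(d,u,v,.016).round(3))
c=cv2.resize(d["image"][115:265,240:400],None,fx=5,fy=5,interpolation=cv2.INTER_CUBIC)[:, :, ::-1]
c=cv2.resize(d["image"][125:245,250:400],None,fx=5,fy=5,interpolation=cv2.INTER_CUBIC)[:, :, ::-1]
cv2.imwrite("pics/crop.png",c)
E
```

```text
[0.751 0.12  0.016]
[ 0.674 -0.157  0.016]
[ 0.353 -0.068  0.016]
[0.441 0.218 0.016]
```

View pics/crop.png

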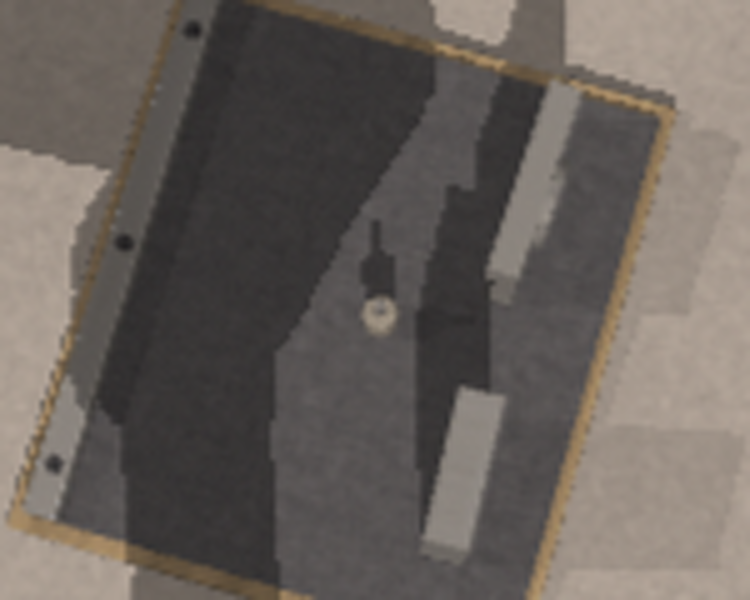

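The crop shows the tall insert's top end at crop corners (461,387), (506,397), (470,551) and (425,543). The spare's top runs (548,80)–(520,275), the bob is at (380,312), and the stop's inner upper edge runs (218,8)–(57,520).

```bash
python3 - <<'E'
from h import *
d=cam("top")
g=lambda x,y,z: onz(d,250+(x-2)/5,125+(y-2)/5,z)
T=[g(x,y,.136) for x,y in[(461,387),(506,397),(470,551),(425,543)]]
S=[g(x,y,.096) for x,y in[(548,80),(582,90),(520,275),(488,265)]]
B=[g(218,8,.034),g(57,520,.034)]
print("tall",np.round(T,3)[:,:2],np.mean(T,0).round(3),"sides",[np.linalg.norm(T[i]-T[i-1]).round(3) for i in range(4)])
print("spare",np.round(S,3)[:,:2],np.mean(S,0).round(3),[np.linalg.norm(S[i]-S[i-1]).round(3) for i in range(4)])
print("stop",np.round(B,3)); e=B[1]-B[0]; n=np.array([e[1],-e[0],0]);n/=np.linalg.norm(n);n*=np.sign(n[1])
yaw=lambda v:np.degrees(np.arctan2(v[1],v[0])).round(2)
print("stop normal",n.round(3),yaw(n),"len",np.linalg.norm(e))
t=T[2]+T[3]-T[0]-T[1]; m=np.array([t[1],-t[0],0]);m*=np.sign(m[1]);print("tall +x yaw",yaw(m))
t=S[2]+S[3]-S[0]-S[1]; m=np.array([t[1],-t[0],0]);m*=np.sign(m[1]);print("spare +x yaw",yaw(m))
c=np.mean(T,0);print("tall to stop",(B[0]-c)@n,"bob",g(380,312,.06).round(3), "bob off", (g(380,312,.06)-c).round(3))
o=ctrl.get_obs();M=R.from_rotvec(o["tool_rot"]).as_matrix();print(M.round(3))
E
```

```text
tall [[ 0.493 -0.028]
 [ 0.487 -0.05 ]
 [ 0.41  -0.03 ]
 [ 0.414 -0.008]] [ 0.451 -0.029  0.136] sides [np.float64(0.081), np.float64(0.023), np.float64(0.08), np.float64(0.023)]
spare [[ 0.665 -0.079]
 [ 0.659 -0.098]
 [ 0.558 -0.062]
 [ 0.564 -0.045]] [ 0.611 -0.071  0.096] [np.float64(0.107), np.float64(0.019), np.float64(0.107), np.float64(0.018)]
stop [[0.729 0.103 0.034]
 [0.437 0.193 0.034]]
stop normal [0.293 0.956 0.   ] 72.94 len 0.30568526204394186
tall +x yaw 75.76
spare +x yaw 70.73
tall to stop 0.20816719233783612 bob [0.546 0.013 0.06 ] bob off [ 0.095  0.042 -0.076]
[[-0.9    0.436 -0.001]
 [ 0.436  0.9   -0.001]
 [ 0.    -0.001 -1.   ]]
```

```bash
python3 -m handwheel '[{"gripper":0,"offset":[-54,-64,-20],"rotation":[0,0,0.12]},{"gripper":0,"offset":[-90,-107,-20],"rotation":[0,0,0.28]},{"gripper":0,"offset":[-130,-155,-20],"rotation":[0,0,0.42]},{"gripper":0,"offset":[-170,-202,-20],"rotation":[0,0,0.56]},{"gripper":0,"offset":[-205,-244,-20],"rotation":[0,0,0.7]},{"gripper":0,"offset":[-240,-286,-20],"rotation":[0,0,0.85]},{"gripper":0,"offset":[-275,-327,-20],"rotation":[0,0,1.0]},{"gripper":0,"offset":[-300,-357,-20],"rotation":[0,0,1.1]}]'
python3 - <<'E'
from h import *
o=ctrl.get_obs();M=R.from_rotvec(o["tool_rot"]).as_matrix();p=o["tool_pos"];print(p.round(3),o["q"].round(2),o["opening"])
t=np.array([.436,-.087,.2]);print("offset",(M.T@(t-p)*1000).round(0),"y yaw",np.degrees(np.arctan2(M[1,1],M[0,1])))
E
```

```text
t: 1.2
tool_pos: [0.3869, 0.1085, 0.2513]
tool_rot: [2.205, 2.237, 0.001]
contact_force: [0.4, 0.5, -0.5]
opening: 0.0426
grip_force: 0.0
[0.387 0.108 0.251] [ 0.09 -0.54  2.07 -0.    1.61  0.07] 0.04257910030066626
offset [-196.   46.   51.] y yaw 0.8466737438283218
```

```bash
python3 -m handwheel '[{"gripper":0,"offset":[-40,10,0],"rotation":[0,0,0.06]},{"gripper":0,"offset":[-80,19,0],"rotation":[0,0,0.12]},{"gripper":0,"offset":[-120,28,0],"rotation":[0,0,0.18]},{"gripper":0,"offset":[-160,38,0],"rotation":[0,0,0.26]},{"gripper":0,"offset":[-196,46,10],"rotation":[0,0,0.26]},{"gripper":0,"offset":[-196,46,50],"rotation":[0,0,0.26]},{"gripper":0,"offset":[-196,46,50],"rotation":[0,0,0.26]},{"gripper":0,"offset":[-196,46,50],"rotation":[0,0,0.26]}]'
python3 - <<'E'
from h import *
o=ctrl.get_obs();M=R.from_rotvec(o["tool_rot"]).as_matrix();p=o["tool_pos"];print(p.round(3),M.round(3))
d=cam("wrist");cv2.imwrite("pics/w1.png",d["image"][:,:,::-1])
for q in [(.493,-.028,.136),(.487,-.05,.136),(.41,-.03,.136),(.414,-.008,.136)]: print(np.round(proj(d,q)))
E
```

```text
t: 2.2
tool_pos: [0.437, -0.0844, 0.2023]
tool_rot: [2.47, 1.94, 0.001]
contact_force: [1.0, -0.0, 0.2]
opening: 0.0428
grip_force: 0.0
[ 0.437 -0.084  0.202] [[ 0.237  0.971  0.001]
 [ 0.971 -0.237 -0.   ]
 [-0.     0.001 -1.   ]]
[383. 115.]
[380. 150.]
[263. 148.]
[259. 114.]
```

View pics/w1.png

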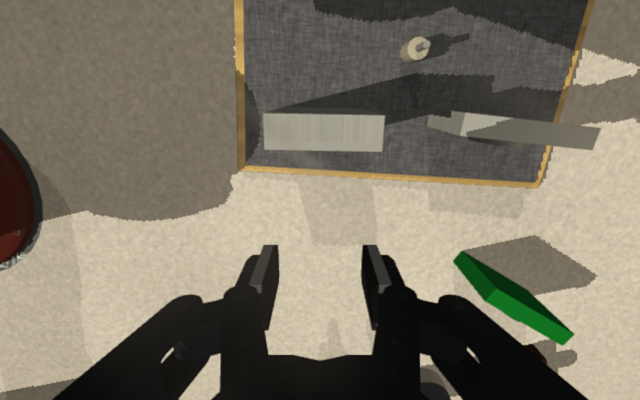

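The wrist view shows the tall insert's top at (264–385, 113–151), within a few pixels of the prediction. I'll lower the tool and close in.

```bash
python3 -m handwheel '[{"gripper":0,"offset":[0,2,40],"rotation":[0,0,0]},{"gripper":0,"offset":[0,2,80],"rotation":[0,0,0]},{"gripper":0,"offset":[10,2,82],"rotation":[0,0,0]},{"gripper":0,"offset":[20,2,82],"rotation":[0,0,0]},{"gripper":0,"offset":[24,2,82],"rotation":[0,0,0]},{"gripper":0,"offset":[28,2,82],"rotation":[0,0,0]},{"gripper":0,"offset":[32,2,82],"rotation":[0,0,0]},{"gripper":0,"offset":[36,2,82],"rotation":[0,0,0]}]'
```

```text
t: 3.25
tool_pos: [0.4474, -0.05, 0.1196]
tool_rot: [2.471, 1.939, 0.0]
contact_force: [-0.7, -0.4, 0.1]
opening: 0.0429
grip_force: 0.2
```

```bash
python3 -m handwheel '[{"gripper":0,"offset":[2,0,0],"rotation":[0,0,0]},{"gripper":0,"offset":[4,0,0],"rotation":[0,0,0]},{"gripper":0,"offset":[6,0,0],"rotation":[0,0,0]},{"gripper":0,"offset":[8,0,0],"rotation":[0,0,0]},{"gripper":0,"offset":[10,0,0],"rotation":[0,0,0]},{"gripper":0,"offset":[12,0,0],"rotation":[0,0,0]},{"gripper":0,"offset":[14,0,0],"rotation":[0,0,0]},{"gripper":0,"offset":[16,0,0],"rotation":[0,0,0]}]'
python3 - <<'E'
from h import *
d=cam("wrist");cv2.imwrite("pics/w2.png",d["image"][:,:,::-1])
E
```

```text
t: 4.25
tool_pos: [0.451, -0.0343, 0.1193]
tool_rot: [-2.471, -1.939, 0.0]
contact_force: [0.5, -0.0, 0.7]
opening: 0.0425
grip_force: 0.0
```

View pics/w2.png

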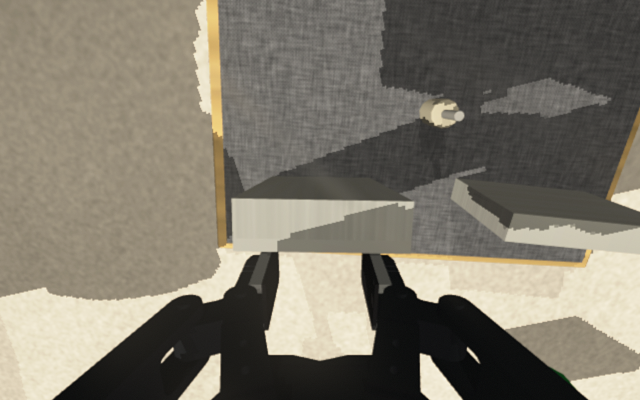

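The fingertips sit just behind the top end, which covers (233–413, 198–250). It's unclear whether it has moved, so I'll check by ray.

```bash
python3 - <<'E'
from h import *
d=cam("wrist")
for z in(.136,.138):
  print(np.round([onz(d,u,v,z) for u,v in[(233,198),(413,202),(413,250),(234,250)]],3).tolist())
print(d["xyz"],ctrl.get_obs()["contact_force"])
print([np.round(proj(d,q)) for q in [(.493,-.028,.136),(.487,-.05,.136),(.41,-.03,.136),(.414,-.008,.136)]])
print([np.round(proj(d,q)) for q in [(.451,-.034,.119)]])
E
```

```text
[[0.423, 0.012, 0.136], [0.499, -0.008, 0.136], [0.495, -0.031, 0.136], [0.415, -0.012, 0.136]]
[[0.424, 0.013, 0.138], [0.498, -0.007, 0.138], [0.495, -0.03, 0.138], [0.416, -0.011, 0.138]]
[0.46986872 0.0441785  0.26248611] [-0.11551344 -0.18882271  0.18942075]
[array([407., 244.]), array([402., 287.]), array([235., 285.]), array([228., 243.])]
[array([321., 257.])]
```

The top has moved 20 mm at almost no force, so the insert is close to its balance point. I'll push a little further.

```bash
python3 -m handwheel '[{"gripper":0,"offset":[2,0,0],"rotation":[0,0,0]},{"gripper":0,"offset":[4,0,0],"rotation":[0,0,0]},{"gripper":0,"offset":[6,0,0],"rotation":[0,0,0]},{"gripper":0,"offset":[8,0,0],"rotation":[0,0,0]},{"gripper":0,"offset":[9,0,0],"rotation":[0,0,0]},{"gripper":0,"offset":[9,0,0],"rotation":[0,0,0]},{"gripper":0,"offset":[9,0,0],"rotation":[0,0,0]},{"gripper":0,"offset":[9,0,0],"rotation":[0,0,0]}]'
python3 - <<'E'
from h import *
d=cam("wrist");cv2.imwrite("pics/w3.png",d["image"][:,:,::-1])
E
```

```text
t: 5.35
tool_pos: [0.4531, -0.0258, 0.1193]
tool_rot: [2.471, 1.939, -0.0]
contact_force: [0.2, -0.7, -0.4]
opening: 0.0428
grip_force: 0.0
```

View pics/w3.png

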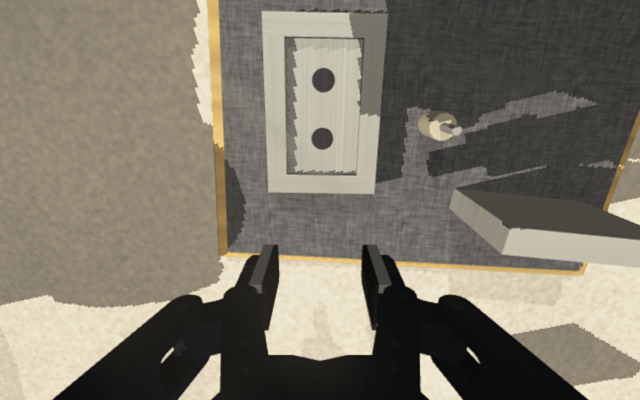

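It now lies recess up with upper-face corners at about (262,12), (387,13), (375,193) and (268,193). The bob at (438,125) and the spare are untouched.

```bash
python3 - <<'E'
from h import *
d=cam("wrist");o=ctrl.get_obs()
P=np.array([onz(d,u,v,.040) for u,v in[(262,12),(387,13),(375,193),(268,193)]]);print(P.round(3)[:,:2])
print([np.linalg.norm(P[i]-P[i-1]).round(3) for i in range(4)])
ax=P[0]+P[1]-P[2]-P[3];print("yaw",np.degrees(np.arctan2(ax[1],ax[0])))
n=np.array([.293,.956,0]);b=(P[2]+P[3])/2;h=(P[0]+P[1])/2
print("back",b.round(3),"head",h.round(3),"gap",(np.array([.729,.103,.034])-h)@n)
M=R.from_rotvec(o["tool_rot"]).as_matrix();print("back in tool mm",(M.T@(b-o["tool_pos"])*1000).round(0),"tool x yaw",np.degrees(np.arctan2(M[1,0],M[0,0])))
E
```

```text
[[ 0.448  0.11 ]
 [ 0.525  0.09 ]
 [ 0.496 -0.026]
 [ 0.417 -0.006]]
[np.float64(0.121), np.float64(0.079), np.float64(0.12), np.float64(0.081)]
yaw 75.35719806104287
back [ 0.456 -0.016  0.04 ] head [0.487 0.1   0.04 ] gap 0.07365548615910678
back in tool mm [10.  1. 79.] tool x yaw 76.24488042173925
```

```bash
python3 -m handwheel '[{"gripper":0,"offset":[-15,1,0],"rotation":[0,0,0]},{"gripper":0,"offset":[-30,1,0],"rotation":[0,0,0.058]},{"gripper":0,"offset":[-30,1,40],"rotation":[0,0,0.058]},{"gripper":0,"offset":[-30,1,70],"rotation":[0,0,0.058]},{"gripper":0,"offset":[-30,1,90],"rotation":[0,0,0.058]},{"gripper":0,"offset":[-30,1,97],"rotation":[0,0,0.058]},{"gripper":0,"offset":[-30,1,97],"rotation":[0,0,0.058]},{"gripper":0,"offset":[-30,1,97],"rotation":[0,0,0.058]}]'
python3 - <<'E'
from h import *
o=ctrl.get_obs()
M=R.from_rotvec(o["tool_rot"]).as_matrix();print("back in tool mm",(M.T@(np.array([.456,-.016,.028])-o["tool_pos"])*1000).round(1),"tool x yaw",np.degrees(np.arctan2(M[1,0],M[0,0])))
E
```

```text
t: 6.45
tool_pos: [0.4479, -0.0556, 0.0235]
tool_rot: [2.526, 1.865, 0.002]
contact_force: [-0.3, 0.5, -0.5]
opening: 0.043
grip_force: 0.0
back in tool mm [40.3 -3.9 -4.6] tool x yaw 72.88751634041292
```

```bash
python3 -m handwheel '[{"gripper":0,"offset":[10,-3,0],"rotation":[0,0,0]},{"gripper":0,"offset":[20,-3,0],"rotation":[0,0,0]},{"gripper":0,"offset":[25,-3,0],"rotation":[0,0,0]},{"gripper":0,"offset":[30,-3,0],"rotation":[0,0,0]},{"gripper":0,"offset":[35,-3,0],"rotation":[0,0,0]},{"gripper":0,"offset":[40,-3,0],"rotation":[0,0,0]},{"gripper":0,"offset":[45,-3,0],"rotation":[0,0,0]},{"gripper":0,"offset":[50,-3,0],"rotation":[0,0,0]}]'; python3 -m handwheel '[{"gripper":0,"offset":[6,0,0],"rotation":[0,0,0]},{"gripper":0,"offset":[12,0,0],"rotation":[0,0,0]},{"gripper":0,"offset":[18,0,0],"rotation":[0,0,0]},{"gripper":0,"offset":[24,0,0],"rotation":[0,0,0]},{"gripper":0,"offset":[30,0,0],"rotation":[0,0,0]},{"gripper":0,"offset":[35,0,0],"rotation":[0,0,0]},{"gripper":0,"offset":[40,0,0],"rotation":[0,0,0]},{"gripper":0,"offset":[40,0,0],"rotation":[0,0,0]}]'
python3 - <<'E'
from h import *
d=cam("wrist");cv2.imwrite("pics/w4.png",d["image"][:,:,::-1])
E
```

```text
t: 7.45
tool_pos: [0.459, -0.0065, 0.0224]
tool_rot: [2.526, 1.867, -0.0]
contact_force: [-1.4, -4.8, 1.0]
opening: 0.0426
grip_force: 2.1
t: 8.45
tool_pos: [0.4708, 0.0326, 0.0223]
tool_rot: [-2.526, -1.867, -0.002]
contact_force: [-0.3, -1.4, 0.6]
opening: 0.0426
grip_force: 0.4
```

View pics/w4.png

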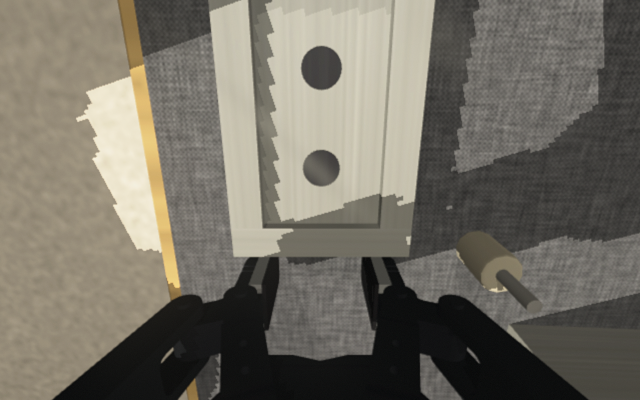

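The insert is being pushed squarely: its back end is at (232–410, 257), and the bob at (490,260) stands clear. I'll check the insert's and the board edge's directions.

```bash
python3 - <<'E'
from h import *
d=cam("wrist");o=ctrl.get_obs()
yaw=lambda a,b:np.degrees(np.arctan2(*(b-a)[1::-1])).round(2)
for u0,u1 in((119,172),):print("board edge yaw",yaw(onz(d,178,290,.016),onz(d,119,0,.016)))
print("insert L",yaw(onz(d,232,257,.04),onz(d,210,10,.04)),"R",yaw(onz(d,410,257,.04),onz(d,434,0,.04)))
b=(onz(d,232,257,.04)+onz(d,410,257,.04))/2;n=np.array([.293,.956,0]);print("gap",(np.array([.729,.103,.034])-b)@n-.12,b-o["tool_pos"])
E
```

```text
board edge yaw 74.56
insert L 72.27 R 73.35
gap 0.012933549074553491 [0.00315494 0.00963997 0.01785578]
```

```bash
python3 -m handwheel '[{"gripper":0,"offset":[3,0,0],"rotation":[0,0,0]},{"gripper":0,"offset":[6,0,0],"rotation":[0,0,0]},{"gripper":0,"offset":[8,0,0],"rotation":[0,0,0]},{"gripper":0,"offset":[9,0,0],"rotation":[0,0,0]},{"gripper":0,"offset":[10,0,0],"rotation":[0,0,0]},{"gripper":0,"offset":[11,0,0],"rotation":[0,0,0]},{"gripper":0,"offset":[12,0,0],"rotation":[0,0,0]},{"gripper":0,"offset":[12,0,0],"rotation":[0,0,0]}]'
```

```text
t: 9.55
tool_pos: [0.4739, 0.0435, 0.0221]
tool_rot: [-2.526, -1.867, -0.0]
contact_force: [-0.0, -1.7, -1.2]
opening: 0.0425
grip_force: 0.9
```

```bash
python3 -m handwheel '[{"gripper":0,"offset":[0.5,0,0],"rotation":[0,0,0]},{"gripper":0,"offset":[1,0,0],"rotation":[0,0,0]},{"gripper":0,"offset":[1.5,0,0],"rotation":[0,0,0]},{"gripper":0,"offset":[2,0,0],"rotation":[0,0,0]},{"gripper":0,"offset":[2,0,0],"rotation":[0,0,0]},{"gripper":0,"offset":[2,0,0],"rotation":[0,0,0]},{"gripper":0,"offset":[2,0,0],"rotation":[0,0,0]},{"gripper":0,"offset":[2,0,0],"rotation":[0,0,0]}]'
```

```text
t: 10.55
tool_pos: [0.4745, 0.0451, 0.0223]
tool_rot: [-2.527, -1.867, 0.0]
contact_force: [-1.6, -3.7, -1.8]
opening: 0.0426
grip_force: 1.6
```

```bash
python3 -m handwheel '[{"gripper":0,"offset":[0.5,0,0],"rotation":[0,0,0]},{"gripper":0,"offset":[1,0,0],"rotation":[0,0,0]},{"gripper":0,"offset":[1.5,0,0],"rotation":[0,0,0]},{"gripper":0,"offset":[2,0,0],"rotation":[0,0,0]},{"gripper":0,"offset":[2,0,0],"rotation":[0,0,0]},{"gripper":0,"offset":[2,0,0],"rotation":[0,0,0]},{"gripper":0,"offset":[2,0,0],"rotation":[0,0,0]},{"gripper":0,"offset":[2,0,0],"rotation":[0,0,0]}]'
python3 - <<'E'
from h import *
d=cam("side");c=cv2.resize(d["image"][150:300,200:360],None,fx=4,fy=4,interpolation=cv2.INTER_CUBIC)
cv2.imwrite("pics/s2.png",c[:,:,::-1])
E
```

```text
t: 11.55
tool_pos: [0.4745, 0.0452, 0.0223]
tool_rot: [2.524, 1.867, -0.007]
contact_force: [-3.9, -10.4, 0.5]
opening: 0.0429
grip_force: 5.9
```

View pics/s2.png

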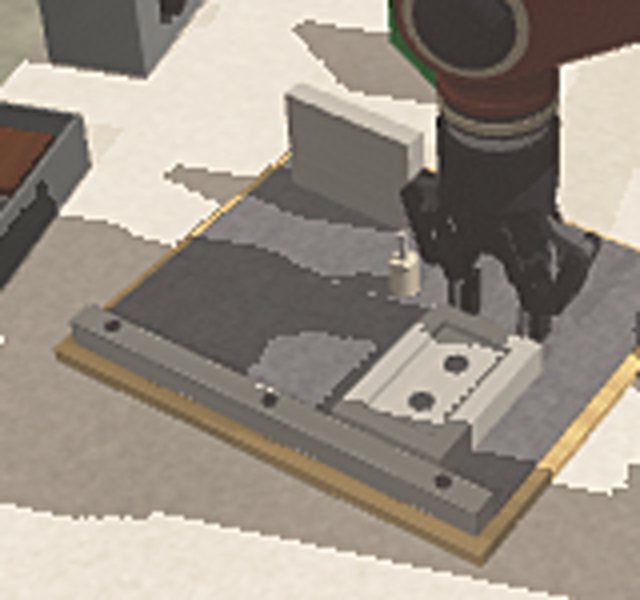

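The force has risen to 11 N with no further motion, and the side view shows the head at the stop. I'll press a bit more to seat it flush, then back off.

```bash
python3 -m handwheel '[{"gripper":0,"offset":[1,0,0],"rotation":[0,0,0]},{"gripper":0,"offset":[2,0,0],"rotation":[0,0,0]},{"gripper":0,"offset":[3,0,0],"rotation":[0,0,0]},{"gripper":0,"offset":[3,0,0],"rotation":[0,0,0]},{"gripper":0,"offset":[3,0,0],"rotation":[0,0,0]},{"gripper":0,"offset":[3,0,0],"rotation":[0,0,0]},{"gripper":0,"offset":[3,0,0],"rotation":[0,0,0]},{"gripper":0,"offset":[3,0,0],"rotation":[0,0,0]}]'; python3 -m handwheel '[{"gripper":0,"offset":[-2,0,0],"rotation":[0,0,0]},{"gripper":0,"offset":[-5,0,0],"rotation":[0,0,0]},{"gripper":0,"offset":[-15,0,0],"rotation":[0,0,0]},{"gripper":0,"offset":[-30,0,0],"rotation":[0,0,0]},{"gripper":0,"offset":[-40,0,-30],"rotation":[0,0,0]},{"gripper":0,"offset":[-40,0,-70],"rotation":[0,0,0]},{"gripper":0,"offset":[-40,0,-120],"rotation":[0,0,0]},{"gripper":0,"offset":[-40,0,-160],"rotation":[0,0,0]}]'
python3 - <<'E'
from h import *
d=cam("wrist");cv2.imwrite("pics/w5.png",d["image"][:,:,::-1])
E
```

```text
t: 12.6
tool_pos: [0.4745, 0.0452, 0.0223]
tool_rot: [2.521, 1.866, -0.017]
contact_force: [-8.9, -21.9, 5.0]
opening: 0.0426
grip_force: 12.0
t: 13.6
tool_pos: [0.4647, 0.0112, 0.1848]
tool_rot: [2.526, 1.866, 0.004]
contact_force: [1.0, -0.6, 0.2]
opening: 0.0427
grip_force: 0.0
```

View pics/w5.png

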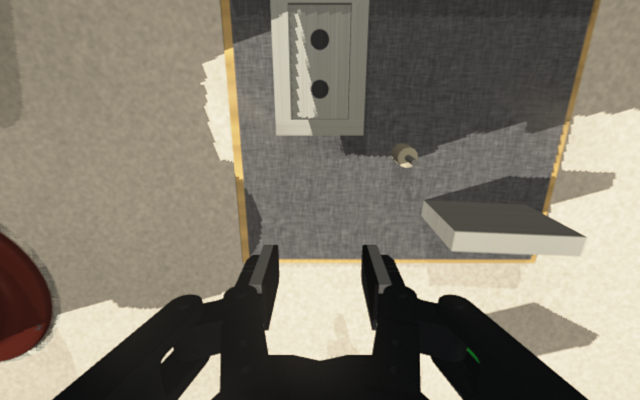

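The insert's back end is at (276–364, 135); the spare and bob are fine. I'll move the camera over the stop to check the seam.

```bash
python3 -m handwheel '[{"gripper":0,"offset":[15,0,-10],"rotation":[0,0,0]},{"gripper":0,"offset":[30,0,-20],"rotation":[0,0,0]},{"gripper":0,"offset":[50,0,-20],"rotation":[0,0,0]},{"gripper":0,"offset":[70,0,-20],"rotation":[0,0,0]},{"gripper":0,"offset":[85,0,-20],"rotation":[0,0,0]},{"gripper":0,"offset":[100,0,-20],"rotation":[0,0,0]},{"gripper":0,"offset":[100,0,-20],"rotation":[0,0,0]},{"gripper":0,"offset":[100,0,-20],"rotation":[0,0,0]}]'
python3 - <<'E'
from h import *
d=cam("wrist");cv2.imwrite("pics/w6.png",d["image"][:,:,::-1])
E
```

```text
t: 14.65
tool_pos: [0.4936, 0.1071, 0.2022]
tool_rot: [2.527, 1.867, -0.001]
contact_force: [-0.0, -0.2, -0.4]
opening: 0.0426
grip_force: 0.0
```

View pics/w6.png

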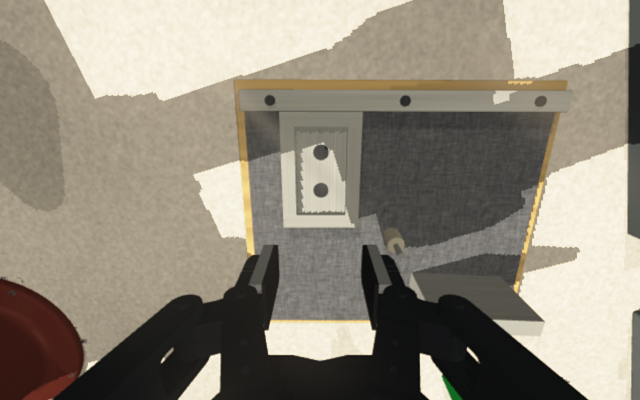

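```bash
python3 - <<'E'
from h import *
d=cam("wrist");g=cv2.cvtColor(d["image"],cv2.COLOR_RGB2GRAY)
for u in(285,290,320,350,357):print(u,g[104:119,u-1:u+2].mean(1).round(0).astype(int).tolist(),g[220:234,u-1:u+2].mean(1).round(0).astype(int).tolist())
for u in(256,262,272,370,380,450,520):print(u,g[104:119,u-1:u+2].mean(1).round(0).astype(int).tolist())
E
```

```text
285 [131, 131, 129, 128, 127, 126, 109, 96, 128, 128, 127, 127, 124, 123, 125] [203, 205, 205, 204, 206, 205, 192, 157, 128, 127, 129, 128, 127, 131]
290 [132, 131, 129, 128, 128, 127, 110, 95, 129, 128, 128, 127, 125, 124, 125] [204, 205, 206, 206, 207, 208, 194, 152, 115, 109, 116, 116, 112, 114]
320 [133, 132, 131, 131, 130, 130, 114, 96, 128, 128, 128, 128, 127, 125, 125] [205, 206, 208, 208, 208, 208, 194, 152, 119, 120, 124, 122, 121, 126]
350 [133, 133, 132, 132, 133, 134, 117, 98, 129, 129, 127, 128, 128, 126, 125] [160, 162, 174, 190, 192, 198, 195, 151, 108, 107, 112, 114, 112, 112]
357 [135, 133, 132, 133, 133, 134, 118, 100, 129, 130, 128, 128, 129, 127, 126] [122, 124, 123, 122, 122, 121, 120, 115, 110, 112, 115, 114, 106, 102]
256 [137, 136, 136, 135, 135, 135, 120, 95, 95, 98, 97, 95, 95, 96, 96]
262 [134, 133, 132, 131, 132, 131, 114, 85, 86, 90, 91, 92, 93, 94, 95]
272 [69, 102, 120, 115, 122, 127, 110, 71, 68, 70, 72, 74, 75, 76, 80]
370 [135, 134, 133, 133, 135, 136, 119, 71, 55, 58, 59, 59, 58, 61, 63]
380 [134, 133, 133, 134, 136, 137, 121, 74, 57, 57, 57, 56, 57, 59, 62]
450 [141, 141, 143, 144, 146, 144, 130, 92, 61, 60, 62, 63, 64, 63, 62]
520 [149, 149, 147, 147, 148, 147, 138, 112, 82, 79, 79, 76, 78, 81, 79]
```

The seam is uniform across the whole width (under 1 px of variation), so the insert is flush. The robot is clear of everything, so I'm handing in.

```bash
python3 -c "
from station import ctrl
print(ctrl.finish_job())"
```

```text
the job is handed in; nothing more can be done
None
```

The tall insert was tipped over by fingertip pushes and now lies recess up with its top edge flush against the stop; the spare is still standing and the bob was not touched, and the job is handed in at about 15 s (no verdict was returned).

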